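# Heft the transformer modules, clamp the good ones, bin the hollow ones

### The arm

A 6-joint arm with a two-finger parallel gripper is mounted at the origin on the work surface. World frame = base frame: x ahead of the robot, y to its left, z up, the work surface at z = 0. Lengths are in m, angles in rad, forces in N, time in s.
With the tool pointing down it reaches from about 0.35 to 0.875 m from the base axis. Payload 4.2 kg.
Tool frame: the origin (TCP) lies on the centre line of the jaws, within the pads' length; the fingertips stand r.nose_length ahead of it and the grasp point (between the pads) lies 6 mm ahead of it (r.nose_length is the distance from the TCP to the fingertips, in m); z points along the fingers, y is the line along which they close (so a half turn about z gives the same grasp; the last joint's range is limited). The gripper opens to 87 mm and grips with 3 to 60 N. Pads are 19 mm wide; open, the fingers measure 117 mm over their backs; the gripper's body (75 mm by 190 mm) begins 51 mm behind the grasp point.
Start: joints at [-0.845, 0.385, 0.008, 0, -1.194, -0.259], TCP at [0.281, -0.558, 0.248] pointing down, gripper open.
Joint ranges: [-3.14, 3.14], [-1.21, 2.06], [-1.07, 1.41], [-3.16, 2.05], [-2.99, -0.16], [-3.1, 3.1]. Speed limits (rad/s): [2.79, 2.79, 3.14, 3.14, 3.14, 3.14].

### API

Orientations are given as a unit quaternion [w, x, y, z].
In Python, from rig import r gives the robot as it stands. The module is installed in compiled form; this text tells all that it offers.
- The arm moves only by the tool servo_tool, never from a script. Its argument "deltas" is text: rows parted by semicolons, each of 7 numbers parted by spaces: the opening, from 0 (shut) to 1 (fully open), then the shift along the tool's x, y, z in cm, then the turn, a rotation vector about the tool's x, y, z in rad. In form: gripper x y z rx ry rz; .... A call has 1 to 20 rows; each row shifts and turns the commanded pose from where the row before left it, along the tool's axes as they then stand; what a row does not reach is not made up. A row lasts 1/8 s, in which the tool goes at most 62.5 mm and 10.7 degrees, less where a joint would pass 70% of its speed; a pose out of reach is approached as far as the arm can. A call is refused whole if a number of a shift passes 6.25 or a number of a turn 0.188, either way. A call with a gripper value outside its range is refused whole. The fingers move at their own pace and stop on an object; "grip_force" is the grip in N (left out, the last holds). Time passes only in rows, so rows that do not move let the fingers close. It gives the time, the measured TCP pose, the force, the opening and the grip force at its end, in the units of the state.
- r.sense(): the state, without advancing time (a new reading comes with each control period).
- r.grab_frame(name): name is "side" or "top"; returns a dict with "img" (480x640x3 uint8, red, green, blue), "fx", "fy", "cx", "cy" (pixels), "world_from_camera" (4x4, takes a point from camera to world coordinates). Camera axes: x right, y down, z forward; pixel columns grow to the right and rows downward; lengths in m; the calibration is good to about 2 mm. A picture is of the moment at which its call begins. There is no depth.
- r.close_job(): hands the job in; it is judged then, once.
Trained networks look in a picture, given as the dict that the camera call returned (one of the last four; its "shot" number tells which), for a name from the list of things; names that differ only in an ending like _2 or _b are one class to them, and where a whole thing is asked for, a point or a joint stands for the part that bears it (a point fixed in the world has none). Each returns a list of dicts, best first, with "score" (0 to 1); they miss things now and then, are a little off and sometimes report something else, mostly with a low value. They report only what shows in the picture. A call takes as long as a camera call.
- r.cut_out(picture, label): "region" (480x640 bool, what is visible of it) and "rect" ([left, top, right, bottom] in pixels, round what is visible of it).
The state is a dict: "time": time; "joint_pos": joint angles; "joint_vel": joint speeds; "tau": joint torques, N m; "eef_pos": TCP position; "ee_rot": TCP orientation; "force": force on the tool from outside, world axes, zero at the start; "torque": the same for the moment, N m; "finger_gap": finger opening in m; "grip_force": force on a finger pad.
Only numpy, scipy, OpenCV 4.12 (cv2) and the standard library are available. Lean on these libraries where they do the work, as an engineer would, in place of code of your own. Each camera call takes 0.05 s, during which the arm holds its last target. There are 200 camera calls.

### The job

Some of the closed transformer modules on the bench may have been snapped shut without their transformer: lift each one to feel its weight, put the light, hollow ones in the orange rework bin and stand the heavy, good ones, nose up, in the clamping frame. First slide the frame's jaw right back to its stop, then set the good modules side by side across the channel, and only when every module has been sorted slide the jaw up until you feel its sprung pad give against the row, so that the row stays held between stop bar and pad with no gaps, without driving the springs solid. Leave everything else on the bench where it is.

Things in the scene. Friction and masses are not known exactly. Their poses are not given: they have to be found in the camera images.
- unit_a: closed module, or absent (None). Light grey housing on its back, nose up: body 90 mm along its x, 36 along y, 38 high; on it, centred, a white-topped nose 45 mm along x, 36 along y, from 38 to 62 mm high, easily gripped across its 45 mm with the fingertips just above the body. Origin: centre of the underside, z up. Good: 270 to 370 g, hollow: 60 to 100 g; all look alike. Starts on the bench, to the right.
- unit_b: another module like unit_a, or absent (None); same size, look and origin, either good or hollow
- unit_c: another module like unit_a, or absent (None); same size, look and origin, either good or hollow
- unit_d: another module like unit_a, or absent (None); same size, look and origin, either good or hollow
- unit_e: another module like unit_a, or absent (None); same size, look and origin, either good or hollow
- unit_f: another module like unit_a, or absent (None); same size, look and origin, either good or hollow
- frame: fixed clamping frame, 136 mm along x, 270 along y; origin: centre of its underside on the bench, z up. A channel 100 mm wide (x -50 to 50) runs along its y between side guides 22 mm high; its floor is two slippery white runners, tops 8 mm above the bench. Stop bar at its -y end, jaw at +y. Modules stand with their 90 mm across the channel, in a row along y.
- stop_bar: fixed aluminium bar across the -y end of the channel, 14 mm thick, top 44 mm above the bench; origin on its middle, at bench height. The row is clamped against its +y face.
- runners: the two white runners on the channel's floor, on which the row stands; origin as the frame's
- row_start (a point): middle of the stop bar's +y face, at the height of the runners' tops
- jaw (a joint): position of the sliding jaw, m: 0 right back at its open stop, growing as it slides towards the stop bar (frame -y), end of travel 0.155. At 0 the free pad's face is 180 mm from the stop bar; the gap shrinks one for one. Starts part-way along. Sliding it takes about 7.5 N of steady drag, and it stays where it is left.
- jaw_handle (a point): point on the jaw's upright black handle at a good height to grip, 95 mm above the bench: a plate 44 mm along frame x and 14 mm thick along frame y, from 48 to 112 mm above the bench. The aluminium jaw below it is 144 mm along x, 44 mm along y (22 mm either side of the handle), top 48 mm above the bench.
- pad: rubber-faced plate, 84 mm along x, 6 mm thick, from 14 to 44 mm above the bench, sprung on the -y side of the jaw; origin on its middle at bench height, 37 mm from the handle's centre line when free. It gives by up to 12 mm towards the jaw, 0.5 N per mm, and is then solid.
- pad_face (a point): middle of the pad's face that presses on the row (40 mm to the -y side of the handle's centre line when free, less as it gives), 30 mm above the bench
- bin: orange plastic rework bin, open above, fixed, 150 mm along its x, 130 mm along y, walls 4 mm thick and 60 mm high, the wall at its -x side only 36 mm high; floor 4 mm thick; origin: centre of its underside. Two modules stand in it side by side, each with its 90 mm along the bin's x.
- screwdriver: screwdriver, 150 mm, to be left alone
- flux_bottle: white plastic bottle, 40 mm across, 85 mm high, to be left alone
- tweezers: steel tweezers, 120 mm, to be left alone
- side_cutters: blue-handled side cutters, 130 mm, to be left alone
- small_board: small circuit board, 70 x 50 mm, to be left alone
- tip_cleaner: black tip-cleaning pot with brass wool, 68 mm across, 45 mm high, to be left alone

How it is judged:
By the outcome, as a careful person would: the job done as asked, in the order asked, and still so for the second after the job is handed in, with the robot touching nothing.
Of unit_a, unit_b, unit_c, unit_d, unit_e, unit_f only 4 to 6 are there at a start; the rules pass over those that are not, and their reading is None.
At some moment in a run one of unit_a, unit_b, unit_c, unit_d, unit_e, unit_f may be knocked a few centimetres aside while the robot is not near it.
It also fails if it takes over 210 s, if anything falls off the work surface, if the arm or the gripper's body presses on something with over 40 N, if the wrist force passes 120 N, or if a joint passes its speed limit or range.

## Working session

There is one attempt and no reset: what is moved stays moved. The work goes in short steps, Python scripts to look and compute and a tool call to move; the robot and the scene stay as the last step left them, time stands still between calls to the robot, and variables do not carry over. Pictures are saved under pics/ and viewed, at most 14 in all, crops included, and the job is handed in when it is done.

Besides the shell and the picture viewer there is one more tool, called in YAML: its name, and indented under it one key for each argument. servo_tool: Moves the arm, as the interface text tells. Its arguments: {"type":"object","properties":{"deltas":{"type":"string"},"grip_force":{"type":"number"}},"required":["deltas"]}

```bash
mkdir -p pics; cat > h.py <<'E'
import numpy as np, cv2
from rig import r
from scipy.spatial.transform import Rotation as R
def shot(name,fn=None):
    p=r.grab_frame(name)
    if fn: cv2.imwrite('pics/'+fn,cv2.cvtColor(p['img'],cv2.COLOR_RGB2BGR))
    return p
def ray(p,u,v,z):
    T=np.array(p['world_from_camera']); d=T[:3,:3]@np.array([(u-p['cx'])/p['fx'],(v-p['cy'])/p['fy'],1]); o=T[:3,3]
    return o+d*(z-o[2])/d[2]
def proj(p,X):
    T=np.linalg.inv(np.array(p['world_from_camera'])); c=T[:3,:3]@np.array(X)+T[:3,3]
    return np.array([p['fx']*c[0]/c[2]+p['cx'],p['fy']*c[1]/c[2]+p['cy']])
def state():
    s=r.sense(); q=s['ee_rot']; M=R.from_quat([q[1],q[2],q[3],q[0]]).as_matrix()
    return s,M
E
python3 - <<'E'
from h import *
s,M=state(); print({k:np.round(v,3) for k,v in s.items()}); print(M.round(3), r.nose_length)
for n in ('top','side'):
    p=shot(n,n+'1.png'); print(n,np.round(p['world_from_camera'],3).tolist(),p['fx'])
    for l in ('unit_a','frame','bin','jaw','pad','jaw_handle','stop_bar','screwdriver','flux_bottle','tweezers','side_cutters','small_board','tip_cleaner'):
        try:
            for d in r.cut_out(p,l): print(l,round(d['score'],2),np.round(d['rect']).tolist())
        except Exception as e: print(l,e)
E
```

```text
{'time': np.float64(0.0), 'joint_pos': array([-0.845,  0.386,  0.007, -0.   , -1.194, -0.259]), 'joint_vel': array([-0.001, -0.   , -0.001, -0.   ,  0.   , -0.003]), 'tau': array([ 0.0000e+00, -3.9067e+01,  1.8740e+01,  4.2200e+00,  1.1000e-02,
       -0.0000e+00]), 'eef_pos': array([ 0.281, -0.558,  0.246]), 'ee_rot': array([-0.   , -0.231,  0.973,  0.001]), 'force': array([ 1.125,  0.077, -0.067]), 'torque': array([-0.077,  0.056, -0.045]), 'grip_force': np.float64(0.0), 'finger_gap': np.float64(0.087)}
[[-0.893 -0.45  -0.001]
 [-0.45   0.893  0.002]
 [ 0.     0.002 -1.   ]] 0.025
top [[-0.01, -0.992, 0.127, 0.413], [-1.0, 0.01, 0.005, 0.012], [-0.006, -0.127, -0.992, 1.028], [0.0, 0.0, 0.0, 1.0]] 504.5455611486702
unit_a 0.96 [382.0, 210.0, 423.0, 257.0]
unit_a 0.84 [386.0, 270.0, 408.0, 318.0]
unit_a 0.79 [508.0, 274.0, 547.0, 318.0]
unit_a 0.76 [448.0, 275.0, 478.0, 322.0]
frame 0.95 [207.0, 181.0, 345.0, 267.0]
frame 0.19 [448.0, 156.0, 480.0, 221.0]
bin 0.96 [102.0, 224.0, 184.0, 310.0]
bin 0.24 [388.0, 272.0, 407.0, 316.0]
jaw 0.87 [234.0, 182.0, 274.0, 256.0]
pad 0.67 [193.0
[... 1085 characters left out ...]
.0, 336.0]
pad 0.72 [207.0, 241.0, 343.0, 370.0]
pad 0.59 [280.0, 295.0, 297.0, 309.0]
pad 0.2 [258.0, 218.0, 288.0, 255.0]
jaw_handle 0.66 [277.0, 302.0, 293.0, 305.0]
jaw_handle 0.61 [226.0, 274.0, 307.0, 339.0]
stop_bar 0.77 [283.0, 248.0, 329.0, 278.0]
stop_bar 0.39 [276.0, 296.0, 297.0, 308.0]
stop_bar 0.2 [345.0, 374.0, 392.0, 408.0]
screwdriver 0.88 [317.0, 323.0, 402.0, 345.0]
flux_bottle 0.88 [279.0, 187.0, 294.0, 222.0]
tweezers 0.65 [227.0, 276.0, 307.0, 339.0]
tweezers 0.52 [346.0, 260.0, 402.0, 273.0]
tweezers 0.42 [197.0, 361.0, 340.0, 480.0]
side_cutters 0.52 [274.0, 184.0, 332.0, 206.0]
small_board 0.68 [346.0, 373.0, 395.0, 405.0]
tip_cleaner 0.8 [261.0, 222.0, 289.0, 255.0]
```

View pics/top1.png

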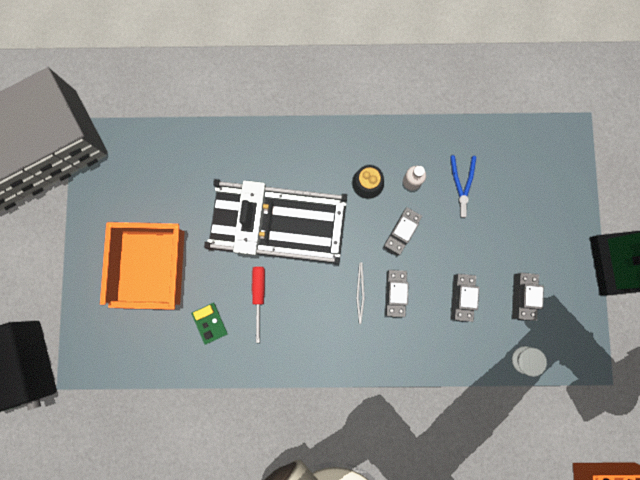

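View pics/side1.png

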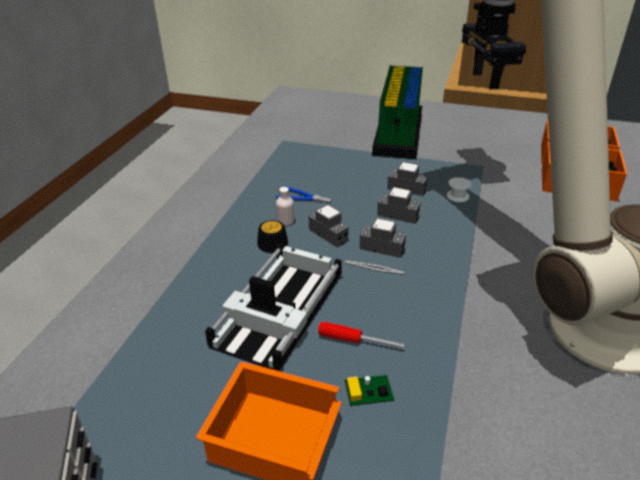

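The top view shows four modules: noses near (405,229), (397,293), (467,297) and (534,296). The frame is centred near (276,222) with its stop bar at the right, and the bin is near (143,266). The side view agrees.

```bash
cat >> h.py <<'E'
def units(p,zt=0.062,bounds=None):
    "nose-top centres and yaw of the module x axis (mod pi) from the white nose top"
    img=p['img'].astype(int); out=[]
    for d in r.cut_out(p,'unit_a'):
        if d['score']<0.4: continue
        l,t,rr,b=[int(v) for v in d['rect']]
        m=np.array(d['region']); m=cv2.dilate(m.astype(np.uint8),np.ones((3,3)))>0
        g=img.min(2); w=(m&(g>185)).astype(np.uint8)
        n,lab,st,ce=cv2.connectedComponentsWithStats(w)
        if n<2: continue
        k=1+np.argmax(st[1:,4]); c=ce[k]
        mu=np.argwhere(m)[:,::-1]
        P=np.array([ray(p,u,v,0.03)[:2] for u,v in mu]); 
        ww,V=np.linalg.eigh(np.cov(P.T)); ax=V[:,1]; yaw=np.arctan2(ax[1],ax[0])
        out.append((round(d['score'],2),ray(p,*c,zt)[:2].round(4),round(np.degrees(yaw)%180,1),int(st[k,4]),c.round(1)))
    return out
E
python3 - <<'E'
from h import *
p=shot('top')
for u in units(p): print(u)
for u in units(shot('side')): print('s',u)
c=cv2.cvtColor(p['img'],cv2.COLOR_RGB2BGR)[175:275,195:355]
cv2.imwrite('pics/fr.png',cv2.resize(c,None,fx=5,fy=5,interpolation=cv2.INTER_CUBIC))
c=cv2.cvtColor(p['img'],cv2.COLOR_RGB2BGR)[195:325,370:560]
cv2.imwrite('pics/un.png',cv2.resize(c,None,fx=4,fy=4,interpolation=cv2.INTER_CUBIC))
E
```

```text
(0.96, array([ 0.4326, -0.126 ]), np.float64(176.7), 341, array([398.6, 292.7]))
(0.87, array([ 0.4238, -0.3825]), np.float64(174.9), 335, array([534., 296.]))
(0.87, array([ 0.4231, -0.2594]), np.float64(173.8), 333, array([469.1, 297. ]))
(0.85, array([ 0.556 , -0.1422]), np.float64(148.8), 323, array([405.1, 228.4]))
s (0.96, array([ 0.4329, -0.1278]), np.float64(109.4), 133, array([383.5, 224.2]))
s (0.83, array([ 0.5555, -0.1437]), np.float64(119.3), 119, array([328.5, 211.1]))
s (0.77, array([ 0.4248, -0.3846]), np.float64(106.3), 86, array([408.3, 166.4]))
s (0.6, array([ 0.4239, -0.261 ]), np.float64(104.4), 107, array([399.5, 192.2]))
```

View pics/fr.png

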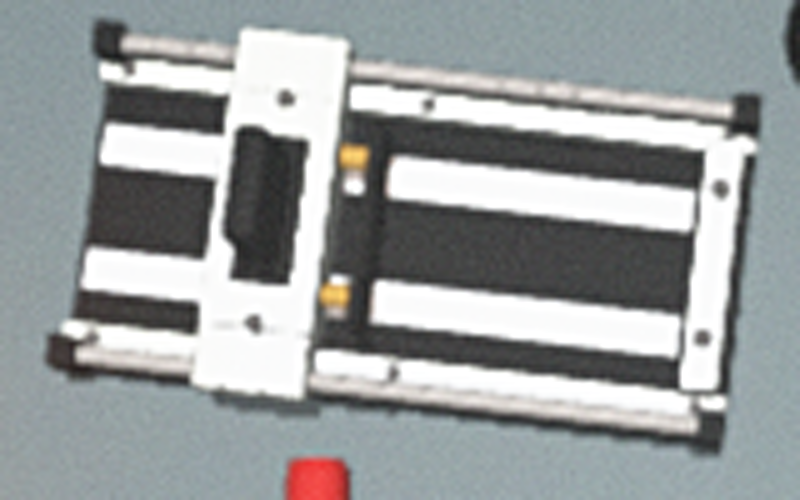

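View pics/un.png

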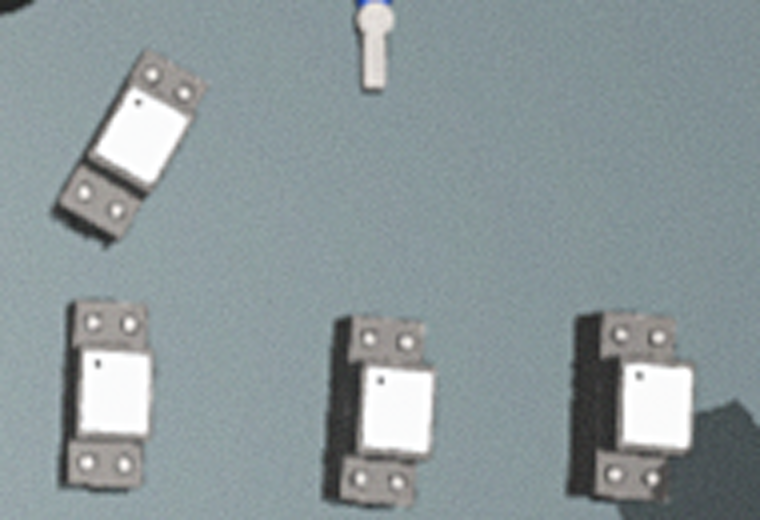

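```bash
python3 - <<'E'
from h import *
p=shot('top')
f=lambda x,y,z:ray(p,195+x/5-.4,175+y/5-.4,z)[:2]
u=lambda x,y,z:ray(p,370+x/4-.375,195+y/4-.375,z)[:2]
a,b,c,d=[f(*q,.008) for q in((697,188),(678,357),(103,123),(82,287))]
print('rowstart',(a+b)/2, 'yaxis',np.degrees(np.arctan2(*(c-a)[::-1])),np.degrees(np.arctan2(*(d-b)[::-1])))
a,b=f(707,137,.044),f(680,387,.044); print('bar',(a+b)/2,np.linalg.norm(a-b),'xaxis',np.degrees(np.arctan2(*(a-b)[::-1])))
J=[f(*q,.048) for q in((240,28),(350,40),(305,400),(192,388))]
print('jaw',np.mean(J,0),[np.linalg.norm(J[i]-J[i-1]).round(4) for i in range(4)],np.degrees(np.arctan2(*(J[0]-J[3])[::-1])),np.degrees(np.arctan2(*(J[1]-J[2])[::-1])))
for n,s in dict(A=[(93,323),(129,323),(87,463),(124,465)],B=[(369,339),(407,342),(360,479),(398,483)],C=[(620,334),(657,338),(614,474),(652,480)],D=[(152,75),(184,92),(84,192),(117,210)]).items():
    P=[u(*q,.039) for q in s]; t=(P[0]+P[1]-P[2]-P[3]); print(n,np.mean(P,0).round(4),np.degrees(np.arctan2(t[1],t[0])).round(1),(np.linalg.norm(t)/2).round(4))
m=np.array(r.cut_out(p,'bin')[0]['region']).astype(np.uint8)
print(cv2.boxPoints(cv2.minAreaRect(np.argwhere(m)[:,::-1].astype(np.float32))))
q=cv2.boxPoints(cv2.minAreaRect(np.argwhere(m)[:,::-1].astype(np.float32)))
c=cv2.cvtColor(p['img'],cv2.COLOR_RGB2BGR)[212:322,92:222]
cv2.imwrite('pics/bin.png',cv2.resize(c,None,fx=5,fy=5,interpolation=cv2.INTER_CUBIC))
E
```

```text
rowstart [ 0.56428546 -0.00183209] yaxis 83.04821481193856 82.67056605129382
bar [ 0.56328936 -0.00377415] 0.10024379015080691 xaxis -6.791028621772899
jaw [0.5838872  0.16215807] [np.float64(0.1447), np.float64(0.0441), np.float64(0.1445), np.float64(0.0445)] -6.8372712428803855 -6.691698191101557
A [ 0.4327 -0.1256] -3.9 0.0684
B [ 0.423 -0.259] -6.3 0.0681
C [ 0.4239 -0.3813] -5.7 0.0683
D [ 0.556 -0.142] -31.0 0.0681
[[ 99.24632 307.37845]
 [101.69331 221.73409]
 [182.59868 224.04568]
 [180.15169 309.69006]]
```

View pics/bin.png

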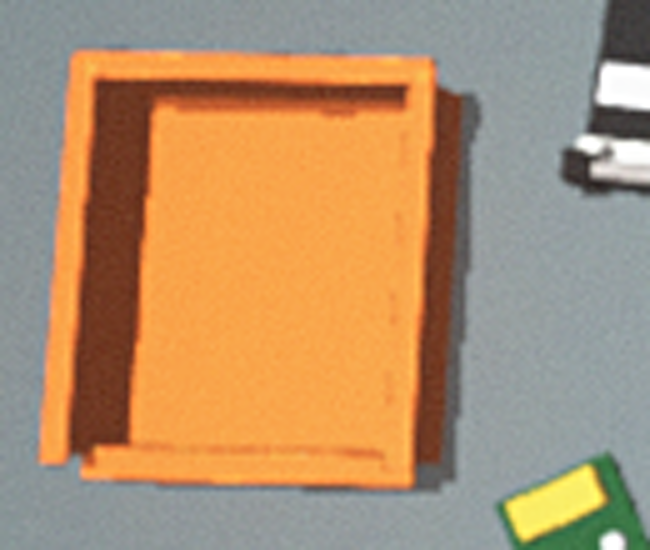

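Frame, jaw and units are consistent with the stated sizes. First I turn the tool to the frame's heading.

```bash
cat >> h.py <<'E'
YF=-6.85; cy,sy=np.cos(np.radians(YF)),np.sin(np.radians(YF))
EX=np.array([cy,sy]); EY=np.array([-sy,cy]); RS=np.array([.5640,-.003])
def F(x,y): return RS+x*EX+y*EY
def go(x,y,z,yaw):
    "yaw (deg) of the line the fingers close along; prints deltas for after the turn; z of TCP"
    s,M=state(); cur=np.degrees(np.arctan2(M[1,1],M[0,1])); dy=(yaw-cur+90)%180-90
    t=np.radians(cur+dy); Y=np.array([np.cos(t),np.sin(t),0]); Z=np.array([0,0,-1.]); X=np.cross(Y,Z)
    d=np.array([x,y,z])-s['eef_pos']
    print('rz %.3f'%-np.radians(dy),'then cm x %.2f y %.2f z %.2f'%tuple(100*np.array([d@X,d@Y,d@Z])),'tilt',M[:2,2].round(4),'t %.1f'%s['time'])
E
python3 - <<'E'
from h import *
go(*F(0,.136),.101,173.15)
p=shot('top')
b=lambda x,y,z:ray(p,92+x/5-.4,212+y/5-.4,z)[:2]
tl,tr=b(72,50,.06),b(437,57,.06); bl,br=b(82,480,.036),b(415,487,.036); bb=b(40,463,.06)
ey=(tl-tr)/np.linalg.norm(tl-tr); ex=np.array([ey[1],-ey[0]])
print(tl,tr,bl,br,bb,np.linalg.norm(tl-tr),np.linalg.norm(tl-bb),'yaw x',np.degrees(np.arctan2(ex[1],ex[0])),np.degrees(np.arctan2(*(tr-br)[::-1])),np.degrees(np.arctan2(*(tl-bb)[::-1])))
print('c',(tl+tr)/2-.075*ex)
E
```

```text
rz -0.984 then cm x -72.09 y -21.45 z 14.66 tilt [0. 0.] t 1.7
[0.57581607 0.43890963] [0.57155486 0.29643922] [0.40967325 0.4379072 ] [0.40573153 0.30755646] [0.41634575 0.44394925] 0.1425341163762322 0.15954994164135514 yaw x -1.7131755932313633 -3.8355235892665513 -1.8100751964593766
c [0.49871899 0.36991663]
```

servo_tool:
  deltas: "0 0 0 0 0 0 -0.164; 0 0 0 0 0 0 -0.164; 0 0 0 0 0 0 -0.164; 0 0 0 0 0 0 -0.164; 0 0 0 0 0 0 -0.164; 0 0 0 0 0 0 -0.164"
  grip_force: 25

```text
time: 2.5
eef_pos: [0.2813, -0.5581, 0.2476]
ee_rot: [0.0, -0.665, 0.746, 0.0]
force: [1.1, -0.1, -0.5]
finger_gap: 0.0352
grip_force: 0.0
```

servo_tool:
  deltas: "0 -4.8 -1.43 0 0 0 0; 0 -4.8 -1.43 0 0 0 0; 0 -4.8 -1.43 0 0 0 0; 0 -4.8 -1.43 0 0 0 0; 0 -4.8 -1.43 0 0 0 0; 0 -4.8 -1.43 0 0 0 0; 0 -4.8 -1.43 0 0 0 0; 0 -4.8 -1.43 0 0 0 0; 0 -4.8 -1.43 0 0 0 0; 0 -4.8 -1.43 0 0 0 0; 0 -4.8 -1.43 0 0 0 0; 0 -4.8 -1.43 0 0 0 0; 0 -4.8 -1.43 0 0 0 0; 0 -4.8 -1.43 0 0 0 0; 0 -4.8 -1.43 0 0 0 0; 0 0 0 0 0 0 0"

```text
time: 4.5
eef_pos: [0.5813, 0.1339, 0.2468]
ee_rot: [-0.0, -0.665, 0.747, 0.0]
force: [-0.8, 0.1, -0.6]
finger_gap: 0.0004
grip_force: 0.0
```

```bash
python3 - <<'E'
from h import *
go(*F(0,.136),.101,173.15)
p=shot('top')
print([(d['score'],d['rect']) for d in r.cut_out(p,'unit_a')])
E
```

```text
rz 0.003 then cm x 0.20 y 0.09 z 14.58 tilt [-0.0001  0.    ] t 4.5
[(0.97, [390.3, 272.8, 408.4, 317.4]), (0.91, [449.0, 279.0, 476.9, 322.8]), (0.87, [383.4, 212.1, 422.3, 257.2]), (0.62, [507.8, 273.9, 543.8, 318.9])]
```

servo_tool:
  deltas: "0 0.2 0 3.6 0 0 0; 0 0 0 3.6 0 0 0; 0 0 0 3.6 0 0 0; 0 0 0 3.5 0 0 0; 0 -1 0 0.2 0 0 0; 0 -1 0 0 0 0 0; 0 -1 0 0 0 0 0; 0 -1 0 0 0 0 0; 0 -1 0 0 0 0 0; 0 0 0 0 0 0 0"

```text
time: 5.85
eef_pos: [0.5866, 0.1783, 0.1038]
ee_rot: [0.0, -0.663, 0.748, -0.001]
force: [0.1, -4.9, -1.3]
finger_gap: 0.0007
grip_force: 2.0
```

```bash
python3 - <<'E'
from h import *
go(*F(0,.220-.0165),.101,173.15)
print(r.sense()['force'])
E
```

```text
rz -0.000 then cm x -2.08 y 0.08 z 0.28 tilt [ 0.0008 -0.0008] t 5.8
[ 0.12353573 -4.91533215 -1.33264862]
```

Contact is felt and the jaw is sliding. I'll push on to the stop in small steps.

servo_tool:
  deltas: "0 -0.7 0 0 0 0 0; 0 -0.6 0 0 0 0 0; 0 -0.4 0 0 0 0 0; 0 -0.3 0 0 0 0 0; 0 -0.2 0 0 0 0 0; 0 0 0 0 0 0 0"

```text
time: 6.6
eef_pos: [0.589, 0.1979, 0.1038]
ee_rot: [-0.002, -0.663, 0.749, -0.001]
force: [2.4, -11.2, -2.0]
finger_gap: 0.0007
grip_force: 5.1
```

servo_tool:
  deltas: "0 -0.15 0 0 0 0 0; 0 -0.1 0 0 0 0 0; 0 0 0 0 0 0 0"

```text
time: 6.98
eef_pos: [0.589, 0.198, 0.1039]
ee_rot: [-0.003, -0.663, 0.749, -0.002]
force: [2.9, -16.7, 0.3]
finger_gap: 0.0004
grip_force: 8.2
```

servo_tool:
  deltas: "0 -0.1 0 0 0 0 0; 0 -0.1 0 0 0 0 0; 0 0 0 0 0 0 0"

```text
time: 7.35
eef_pos: [0.5889, 0.1981, 0.1039]
ee_rot: [-0.005, -0.663, 0.749, -0.002]
force: [3.6, -21.6, 0.4]
finger_gap: 0.0005
grip_force: 10.6
```

The jaw is at its stop: the force climbs with no motion. Next I back off, rise and go to module A.

servo_tool:
  deltas: "0 1.2 0 0 0 0 0; 0 0.8 0 -2 0 0 0; 0.8 1 0 -4 0 0 0; 0.8 1 0 -4 0 0 0; 0.8 4 0.5 -3 0 0 0; 0.8 4 0.5 0 0 0 0; 0.8 4 1 0 0 0 0; 0.8 4 2 0 0 0 0; 0.8 4 2 0 0 0 0; 0.8 4 2 0 0 0 0; 0.8 0 0 0 0 0 0"

```text
time: 8.72
eef_pos: [0.4756, -0.0644, 0.2346]
ee_rot: [0.002, -0.663, 0.749, -0.001]
force: [-0.1, -0.6, 0.6]
finger_gap: 0.069
grip_force: 0.0
```

```bash
python3 - <<'E'
from h import *
go(.4328,-.1265,.17,176.1)
p=shot('top','t2.png')
for u in units(p): print(u)
for u in units(shot('side')): print(u[:2])
E
```

```text
rz -0.054 then cm x 6.49 y 3.85 z 6.46 tilt [0.0042 0.0014] t 8.7
(0.64, array([ 0.424 , -0.3823]), np.float64(172.4), 328, array([533.9, 296. ]))
(0.56, array([ 0.4232, -0.2594]), np.float64(172.4), 330, array([469., 297.]))
(0.94, array([ 0.556 , -0.1442]))
(0.9, array([ 0.4251, -0.3843]))
(0.8, array([ 0.4333, -0.1281]))
(0.74, array([ 0.4239, -0.2612]))
```

servo_tool:
  deltas: "0.8 0 0 0 0 0 -0.054; 0.8 3.2 1.9 3.2 0 0 0; 0.8 3.3 1.95 3.2 0 0 0; 0.8 0 0 0 0 0 0; 0.8 0 0 0 0 0 0"

```text
time: 9.55
eef_pos: [0.4353, -0.1252, 0.1692]
ee_rot: [0.001, -0.684, 0.73, -0.001]
force: [-0.8, 0.0, -0.5]
finger_gap: 0.0694
grip_force: 0.0
```

```bash
python3 - <<'E'
from h import *
go(.4330,-.1268,.066,176.1)
E
```

```text
rz 0.003 then cm x 0.17 y 0.22 z 10.32 tilt [ 0.0019 -0.0003] t 9.6
```

servo_tool:
  deltas: "0.8 0.17 0.2 2.5 0 0 0; 0.8 0 0 2.5 0 0 0; 0.8 0 0 2.5 0 0 0; 0.8 0 0 1.8 0 0 0; 0.8 0 0 1 0 0 0; 0.3 0 0 0 0 0 0; 0.3 0 0 0 0 0 0; 0.3 0 0 0 0 0 0"
  grip_force: 25

```text
time: 10.55
eef_pos: [0.4322, -0.1272, 0.0663]
ee_rot: [0.001, -0.683, 0.73, -0.001]
force: [0.6, 0.4, 0.5]
finger_gap: 0.0472
grip_force: 0.0
```

servo_tool:
  deltas: "0.3 0 0 -1 0 0 0; 0.3 0 0 -3 0 0 0; 0.3 0 0 -4 0 0 0; 0.3 0 0 -4 0 0 0; 0.3 0 0 0 0 0 0; 0.3 0 0 0 0 0 0; 0.3 0 0 0 0 0 0; 0.3 0 0 0 0 0 0"

```text
time: 11.55
eef_pos: [0.431, -0.1273, 0.1844]
ee_rot: [-0.001, -0.683, 0.73, 0.001]
force: [-0.1, 0.8, -3.1]
finger_gap: 0.0448
grip_force: 25.0
```

servo_tool:
  deltas: "0.3 0 0 0 0 0 0; 0.3 0 0 0 0 0 0"

```text
time: 11.8
eef_pos: [0.4315, -0.1273, 0.1852]
ee_rot: [-0.0, -0.683, 0.73, 0.0]
force: [0.8, -0.7, -2.7]
finger_gap: 0.0449
grip_force: 25.0
```

```bash
cat >> h.py <<'E'
def weigh(n=6):
    f=[]
    for _ in range(n):
        r.grab_frame('side'); f.append(r.sense()['force'][2])
    print('fz',np.mean(f).round(2),np.std(f).round(2))
E
python3 - <<'E'
from h import *
weigh()
go(*F(0,.020),.17,173.15)
E
```

```text
fz -2.7 0.35
rz 0.054 then cm x -15.92 y -11.66 z 1.56 tilt [0.0001 0.    ] t 12.1
```

A is heavy, so it is good. It goes to slot 1.

servo_tool:
  deltas: "0.3 0 0 0 0 0 0.054; 0.3 -3 -2 0 0 0 0; 0.3 -4 -3 0 0 0 0; 0.3 -4 -3 0 0 0 0; 0.3 -3 -2.6 0 0 0 0; 0.3 -1.8 -1 1 0 0 0; 0.3 0 0 0.5 0 0 0; 0.3 0 0 0 0 0 0; 0.3 0 0 0 0 0 0"

```text
time: 13.22
eef_pos: [0.565, 0.0148, 0.1708]
ee_rot: [-0.0, -0.663, 0.749, -0.0]
force: [-0.3, 0.2, -2.3]
finger_gap: 0.0445
grip_force: 25.0
```

```bash
python3 - <<'E'
from h import *
go(*F(0,.021),.0755,173.15)
E
```

```text
rz -0.001 then cm x -0.32 y -0.11 z 9.53 tilt [-0.0002 -0.0002] t 13.2
```

servo_tool:
  deltas: "0.3 -0.3 -0.1 2 0 0 0; 0.3 0 0 3 0 0 0; 0.3 0 0 2.5 0 0 0; 0.3 0 0 1 0 0 0; 0.3 0 0 0 0 0 0; 0.3 0 0 0 0 0 0"

```text
time: 13.98
eef_pos: [0.5679, 0.0186, 0.0869]
ee_rot: [0.001, -0.664, 0.748, -0.001]
force: [0.1, 0.5, -3.0]
finger_gap: 0.0446
grip_force: 25.0
```

```bash
python3 - <<'E'
from h import *
go(*F(0,.021),.0755,173.15); print(r.sense()['force'].round(1))
E
```

```text
rz -0.000 then cm x 0.09 y 0.13 z 1.14 tilt [0.0026 0.0004] t 14.0
[ 0.1  0.5 -3. ]
```

servo_tool:
  deltas: "0.3 0 0.1 0.6 0 0 0; 0.3 0 0 0.5 0 0 0; 0.3 0 0 0.1 0 0 0; 0.3 0 0 0 0 0 0"

```text
time: 14.48
eef_pos: [0.5664, 0.0187, 0.0753]
ee_rot: [0.0, -0.664, 0.748, -0.0]
force: [-3.1, 0.4, 6.7]
finger_gap: 0.045
grip_force: 25.0
```

servo_tool:
  deltas: "0.65 0 0 0 0 0 0; 0.65 0 0 0 0 0 0; 0.65 0 0 -3 0 0 0; 0.65 0 0 -5 0 0 0; 0.65 0 0 -5 0 0 0; 0.8 4 2 -1 0 0 0; 0.8 5 3 0 0 0 0; 0.8 5 3 0 0 0 0; 0.8 2 3 0 0 0 0; 0.8 0 0 0 0 0 0"

```text
time: 15.72
eef_pos: [0.4356, -0.1281, 0.2137]
ee_rot: [0.0, -0.663, 0.749, 0.0]
force: [0.5, -0.6, 0.1]
finger_gap: 0.0694
grip_force: 0.0
```

```bash
python3 - <<'E'
from h import *
p=shot('top'); 
for u in units(p): print(u)
print('expected slot1',F(0,.021))
for u in units(shot('side')): print(u[:2])
go(.424,-.260,.17,173.7)
c=cv2.cvtColor(p['img'],cv2.COLOR_RGB2BGR)[175:275,195:355]
cv2.imwrite('pics/fr2.png',cv2.resize(c,None,fx=5,fy=5,interpolation=cv2.INTER_CUBIC))
E
```

```text
(0.93, array([ 0.5585, -0.1321]), np.float64(143.0), 109, array([399.9, 227.2]))
(0.61, array([ 0.424 , -0.3823]), np.float64(165.3), 329, array([533.9, 296. ]))
(0.59, array([0.5685, 0.0206]), np.float64(172.5), 338, array([320.8, 222.9]))
expected slot1 [0.56650468 0.0178501 ]
(0.92, array([ 0.4239, -0.2612]))
(0.89, array([0.5708, 0.0093]))
(0.86, array([ 0.4155, -0.3848]))
(0.83, array([ 0.5558, -0.1438]))
rz -0.009 then cm x 13.42 y -0.01 z 4.36 tilt [ 0.0007 -0.0001] t 15.9
```

View pics/fr2.png

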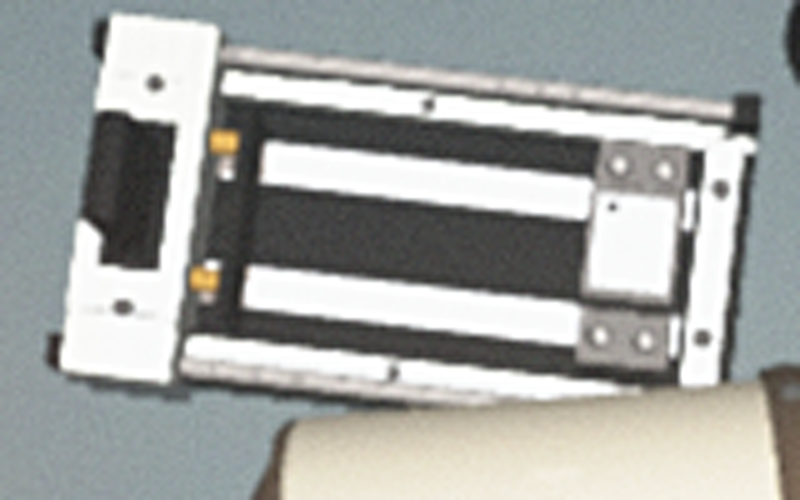

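A stands squarely in slot 1, about 3 mm off the bar. Next is B.

servo_tool:
  deltas: "0.8 3.4 0 1 0 0 -0.009; 0.8 5 0 2 0 0 0; 0.8 5 0 1.3 0 0 0; 0.8 0 0 0 0 0 0; 0.8 0 0 0 0 0 0"

```text
time: 16.55
eef_pos: [0.4232, -0.2599, 0.1703]
ee_rot: [-0.0, -0.667, 0.745, 0.0]
force: [-0.5, 0.3, 0.1]
finger_gap: 0.0696
grip_force: 0.0
```

```bash
python3 - <<'E'
from h import *
go(.4236,-.2603,.066,173.7)
E
```

```text
rz -0.001 then cm x 0.04 y -0.04 z 10.43 tilt [-0.0003  0.0001] t 16.6
```

servo_tool:
  deltas: "0.8 0 0 2.5 0 0 0; 0.8 0 0 2.5 0 0 0; 0.8 0 0 2.5 0 0 0; 0.8 0 0 1.8 0 0 0; 0.8 0 0 1.1 0 0 0; 0.3 0 0 0 0 0 0; 0.3 0 0 0 0 0 0; 0.3 0 0 0 0 0 0; 0.3 0 0 0 0 0 0; 0.3 0 0 0 0 0 0"

```text
time: 17.8
eef_pos: [0.423, -0.2603, 0.0673]
ee_rot: [0.0, -0.667, 0.745, -0.001]
force: [-0.9, 1.6, 4.8]
finger_gap: 0.0447
grip_force: 25.0
```

servo_tool:
  deltas: "0.3 0 0 -1 0 0 0; 0.3 0 0 -3 0 0 0; 0.3 0 0 -4 0 0 0; 0.3 0 0 -3 0 0 0; 0.3 0 0 0 0 0 0; 0.3 0 0 0 0 0 0; 0.3 0 0 0 0 0 0; 0.3 0 0 0 0 0 0"

```text
time: 18.8
eef_pos: [0.4221, -0.26, 0.1756]
ee_rot: [-0.001, -0.667, 0.745, 0.001]
force: [0.3, 0.3, 0.2]
finger_gap: 0.0447
grip_force: 25.0
```

```bash
python3 - <<'E'
from h import *
weigh()
go(*F(0,.059),.17,173.15)
go(.492,.345,.20,178)
E
```

```text
fz -0.48 0.22
rz 0.009 then cm x -33.12 y -10.98 z 0.64 tilt [-0.0004  0.0001] t 19.1
rz -0.076 then cm x -60.72 y -4.83 z -2.36 tilt [-0.0004  0.0001] t 19.1
```

B is light, so it is hollow and goes to the bin.

servo_tool:
  deltas: "0.3 0 0 -2.5 0 0 -0.076; 0.3 -3 -0.3 -1 0 0 0; 0.3 -4.5 -0.4 0 0 0 0; 0.3 -5 -0.4 0 0 0 0; 0.3 -5 -0.4 0 0 0 0; 0.3 -5 -0.4 0 0 0 0; 0.3 -5 -0.4 0 0 0 0; 0.3 -5 -0.4 0 0 0 0; 0.3 -5 -0.4 0 0 0 0; 0.3 -5 -0.4 0 0 0 0; 0.3 -5 -0.4 0 0 0 0; 0.3 -5 -0.4 0 0 0 0; 0.3 -5 -0.4 0 0 0 0; 0.3 -3.2 -0.1 0 0 0 0; 0.3 0 0 0 0 0 0; 0.3 0 0 0 0 0 0"

```text
time: 21.1
eef_pos: [0.4914, 0.3443, 0.2112]
ee_rot: [-0.001, -0.695, 0.719, -0.0]
force: [-0.9, -0.5, -0.4]
finger_gap: 0.0449
grip_force: 25.0
```

```bash
python3 - <<'E'
from h import *
go(.492,.345,.073,178)
p=shot('top','t3.png')
E
```

```text
rz -0.000 then cm x -0.08 y -0.06 z 13.82 tilt [-0.0009 -0.0009] t 21.1
```

View pics/t3.png

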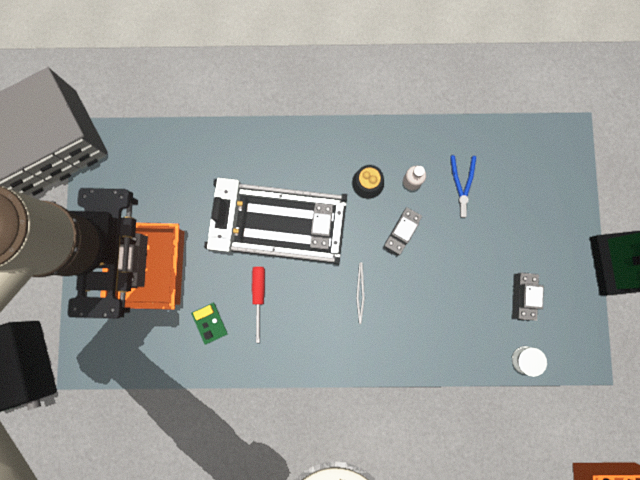

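The module is over the bin's right half and the other units are unmoved. I'll lower it now.

servo_tool:
  deltas: "0.3 0 0 3 0 0 0; 0.3 0 0 4 0 0 0; 0.3 0 0 3.5 0 0 0; 0.3 0 0 2 0 0 0; 0.3 0 0 0.8 0 0 0; 0.3 0 0 0.4 0 0 0; 0.3 0 0 0 0 0 0"

```text
time: 22.02
eef_pos: [0.4921, 0.3449, 0.0753]
ee_rot: [0.001, -0.695, 0.719, 0.0]
force: [0.5, 0.8, -1.8]
finger_gap: 0.045
grip_force: 25.0
```

servo_tool:
  deltas: "0.3 0 0 0.2 0 0 0; 0.65 0 0 0 0 0 0; 0.65 0 0 0 0 0 0; 0.65 0 0 0 0 0 0; 0.65 0 0 -3 0 0 0; 0.65 0 0 -5 0 0 0; 0.8 0 0 -5 0 0 0; 0.8 3 0.5 -1 0 0 0; 0.8 5 0 0 0 0 0; 0.8 5 0 0 0 0 0; 0.8 5 0 0 0 0 0; 0.8 5 0 0 0 0 0; 0.8 0 0 0 0 0 0"

```text
time: 23.65
eef_pos: [0.478, 0.1124, 0.2128]
ee_rot: [-0.0, -0.693, 0.721, 0.0]
force: [0.9, 1.2, 0.6]
finger_gap: 0.0697
grip_force: 0.0
```

```bash
python3 - <<'E'
from h import *
p=shot('top')
for u in units(p): print(u)
for u in units(shot('side','s3.png')): print(u[:2])
go(.4245,-.3833,.17,174.3)
go(.556,-.1430,.17,149)
E
```

```text
(0.81, array([0.5004, 0.418 ]), np.float64(115.8), 76, array([114.6, 260. ]))
(0.76, array([0.5686, 0.0207]), np.float64(173.2), 351, array([320.8, 222.9]))
(0.74, array([ 0.556 , -0.1422]), np.float64(149.2), 327, array([405.1, 228.4]))
(0.58, array([ 0.424 , -0.3824]), np.float64(173.9), 338, array([534., 296.]))
(0.86, array([ 0.425 , -0.3845]))
(0.8, array([0.4963, 0.4177]))
(0.78, array([0.5719, 0.009 ]))
(0.64, array([ 0.5556, -0.1433]))
rz 0.065 then cm x 50.20 y 0.46 z 4.27 tilt [0.0005 0.0003] t 23.9
rz 0.507 then cm x 18.21 y -19.93 z 4.27 tilt [0.0005 0.0003] t 23.9
```

View pics/s3.png

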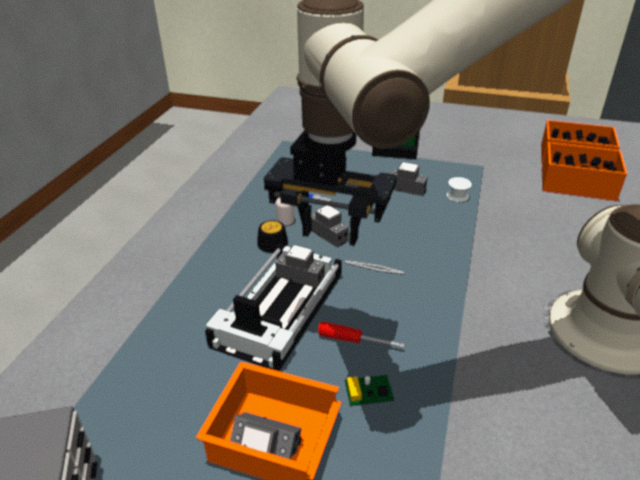

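```bash
python3 - <<'E'
from h import *
p=shot('top')
c=cv2.cvtColor(p['img'],cv2.COLOR_RGB2BGR)[212:322,92:222]
a=cv2.resize(c,None,fx=4,fy=4,interpolation=cv2.INTER_CUBIC)
p=shot('side')
c=cv2.cvtColor(p['img'],cv2.COLOR_RGB2BGR)[360:480,190:350]
b=cv2.resize(c,None,fx=440/120,fy=440/120,interpolation=cv2.INTER_CUBIC)
b=b[:, :]; o=np.hstack([a,b]); print(o.shape)
cv2.imwrite('pics/bin2.png',cv2.resize(o,None,fx=.72,fy=.72,interpolation=cv2.INTER_AREA))
E
```

```text
(440, 1107, 3)
```

View pics/bin2.png

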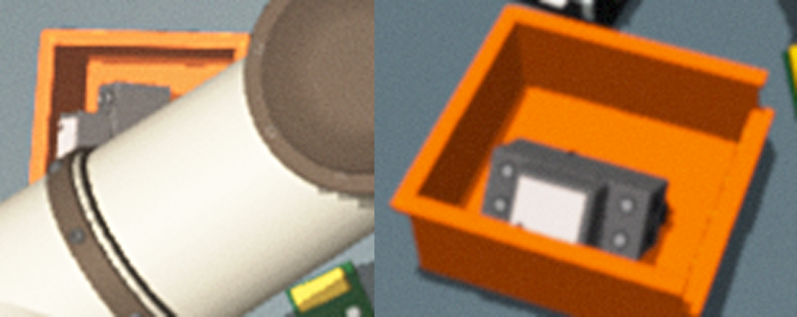

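The hollow module has tipped onto its side in the bin, nose towards +y, but it is fully inside. I'll carry on with C and check the bin space later.

servo_tool:
  deltas: "0.8 4 0 0 0 0 0.065; 0.8 5 0 0 0 0 0; 0.8 5 0 0 0 0 0; 0.8 5 0 0 0 0 0; 0.8 5 0 0 0 0 0; 0.8 5 0 0 0 0 0; 0.8 5 0 0 0 0 0; 0.8 5 0 0 0 0 0; 0.8 5 0 1 0 0 0; 0.8 4 0.2 2 0 0 0; 0.8 2 0.2 1 0 0 0; 0.8 0 0 0 0 0 0; 0.8 0 0 0 0 0 0"

```text
time: 25.58
eef_pos: [0.4281, -0.3814, 0.173]
ee_rot: [0.0, -0.671, 0.741, -0.0]
force: [-0.2, 0.0, -0.1]
finger_gap: 0.0702
grip_force: 0.0
```

```bash
python3 - <<'E'
from h import *
go(.4246,-.3833,.066,174.3)
p=shot('side')
u,v=(549/.72-520)/3.667+190,210/.72/3.667+360
print('bin nose',ray(p,u,v,.022))
for q in units(p): print(q[:2])
p=shot('top','t4.png')
c=cv2.cvtColor(p['img'],cv2.COLOR_RGB2BGR)[212:322,92:222]
cv2.imwrite('pics/bin3.png',cv2.resize(c,None,fx=5,fy=5,interpolation=cv2.INTER_CUBIC))
E
```

```text
rz 0.001 then cm x 0.22 y 0.33 z 10.70 tilt [ 0.0006 -0.0003] t 25.6
bin nose [0.50825038 0.39395741 0.022     ]
(0.94, array([0.5708, 0.0091]))
(0.74, array([ 0.5557, -0.1439]))
(0.7, array([0.4962, 0.4178]))
```

View pics/bin3.png

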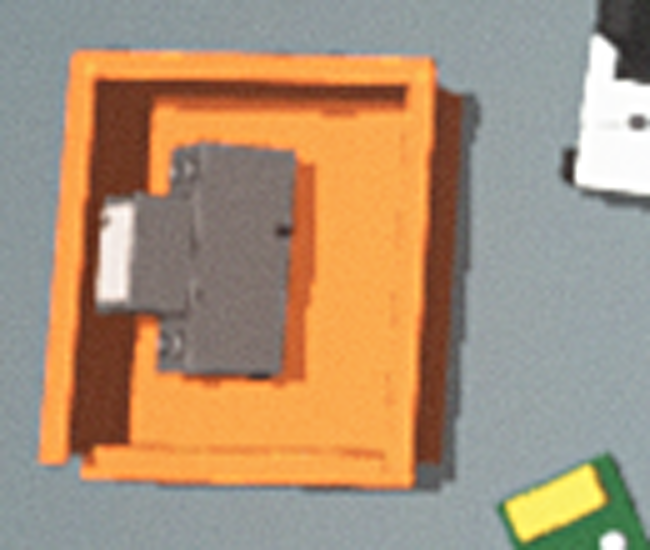

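The tipped module lies with its nose near the bin's +y wall, and free floor remains to its right. On to C.

servo_tool:
  deltas: "0.8 0.2 0.3 2.5 0 0 0; 0.8 0 0 2.5 0 0 0; 0.8 0 0 2.5 0 0 0; 0.8 0 0 2 0 0 0; 0.8 0 0 1.2 0 0 0; 0.3 0 0 0 0 0 0; 0.3 0 0 0 0 0 0; 0.3 0 0 0 0 0 0; 0.3 0 0 0 0 0 0; 0.3 0 0 0 0 0 0"

```text
time: 26.98
eef_pos: [0.4245, -0.3841, 0.0664]
ee_rot: [0.0, -0.671, 0.741, -0.001]
force: [-0.5, 0.2, 4.8]
finger_gap: 0.045
grip_force: 25.0
```

servo_tool:
  deltas: "0.3 0 0 -1 0 0 0; 0.3 0 0 -3 0 0 0; 0.3 0 0 -4 0 0 0; 0.3 0 0 -3 0 0 0; 0.3 0 0 0 0 0 0; 0.3 0 0 0 0 0 0; 0.3 0 0 0 0 0 0; 0.3 0 0 0 0 0 0"

```text
time: 27.98
eef_pos: [0.4237, -0.3836, 0.1742]
ee_rot: [-0.0, -0.671, 0.742, 0.001]
force: [-0.2, 0.7, -3.0]
finger_gap: 0.0447
grip_force: 25.0
```

```bash
python3 - <<'E'
from h import *
weigh()
go(*F(0,.059),.17,173.15)
go(.492,.345,.20,178)
p=shot('top')
b=lambda x,y,z:ray(p,92+x/5-.4,212+y/5-.4,z)[:2].round(4)
print('back top edge',b(297,152,.04),b(275,375,.04),'front nose',b(100,305,.04),'floor right',b(395,395,.004), 'wall inner top',b(408,90,.06),b(390,450,.06),'shadow/base',b(290,375,.004))
E
```

```text
fz -2.77 0.52
rz 0.020 then cm x -45.38 y -9.34 z 0.54 tilt [-0.0002  0.0001] t 28.3
rz -0.065 then cm x -73.08 y -4.23 z -2.46 tilt [-0.0002  0.0001] t 28.3
back top edge [0.5374 0.3567] [0.4497 0.3624] front nose [0.4777 0.4321] floor right [0.4424 0.3262] wall inner top [0.5587 0.3074] [0.42   0.3103] shadow/base [0.4509 0.3691]
```

C is heavy, so it goes to slot 2.

servo_tool:
  deltas: "0.3 -2.5 -0.5 0 0 0 0.02; 0.3 -4 -0.8 0 0 0 0; 0.3 -5 -1.1 0 0 0 0; 0.3 -5 -1.1 0 0 0 0; 0.3 -5 -1.1 0 0 0 0; 0.3 -5 -1.1 0 0 0 0; 0.3 -5 -1.1 0 0 0 0; 0.3 -5 -1.1 0 0 0 0; 0.3 -5 -1 0 0 0 0; 0.3 -3 -0.5 0.3 0 0 0; 0.3 -1 0 0.2 0 0 0; 0.3 0 0 0 0 0 0; 0.3 0 0 0 0 0 0; 0.3 0 0 0 0 0 0"

```text
time: 30.08
eef_pos: [0.5713, 0.0557, 0.1708]
ee_rot: [0.0, -0.663, 0.749, -0.0]
force: [-0.3, -0.5, -1.9]
finger_gap: 0.0447
grip_force: 25.0
```

```bash
python3 - <<'E'
from h import *
go(*F(0,.0595),.085,173.15)
E
```

```text
rz -0.002 then cm x -0.03 y 0.03 z 8.58 tilt [0.0002 0.    ] t 30.1
```

servo_tool:
  deltas: "0.3 0 0 2 0 0 0; 0.3 0 0 3 0 0 0; 0.3 0 0 2.5 0 0 0; 0.3 0 0 1 0 0 0; 0.3 0 0 0 0 0 0; 0.3 0 0 0.5 0 0 0; 0.3 0 0 0.3 0 0 0; 0.3 0 0 0.2 0 0 0; 0.3 0 0 0 0 0 0"

```text
time: 31.2
eef_pos: [0.5715, 0.0568, 0.0756]
ee_rot: [-0.0, -0.663, 0.748, 0.0]
force: [0.2, -0.1, -3.0]
finger_gap: 0.045
grip_force: 25.0
```

servo_tool:
  deltas: "0.45 0 0 0 0 0 0; 0.65 0 0 0 0 0 0; 0.65 0 0 0 0 0 0; 0.65 0 0 0 0 0 0; 0.65 0 0 -2 0 0 0; 0.65 0 0 -5 0 0 0; 0.65 0 0 -5 0 0 0; 0.8 3 0 -1 0 0 0; 0.8 5 0 0 0 0 0; 0.8 5 0 0 0 0 0; 0.8 5 0 0 0 0 0; 0.8 0 0 0 0 0 0"

```text
time: 32.7
eef_pos: [0.5492, -0.1247, 0.2056]
ee_rot: [-0.0, -0.662, 0.75, -0.0]
force: [-0.8, 0.7, 0.8]
finger_gap: 0.0695
grip_force: 0.0
```

```bash
python3 - <<'E'
from h import *
p=shot('top')
for u in units(p): print(u)
for u in units(shot('side')): print(u[:2])
go(.556,-.1430,.17,149)
c=cv2.cvtColor(p['img'],cv2.COLOR_RGB2BGR)[175:275,195:435]
cv2.imwrite('pics/fr4.png',cv2.resize(c,None,fx=3.3,fy=3.3,interpolation=cv2.INTER_CUBIC))
E
```

```text
(0.77, array([0.4955, 0.418 ]), np.float64(9.5), 90, array([114.5, 262.5]))
(0.8, array([0.571 , 0.0093]))
(0.69, array([0.5759, 0.0492]))
(0.69, array([0.4963, 0.4178]))
rz 0.422 then cm x 1.56 y -1.62 z 3.56 tilt [0.0002 0.0001] t 32.9
```

View pics/fr4.png

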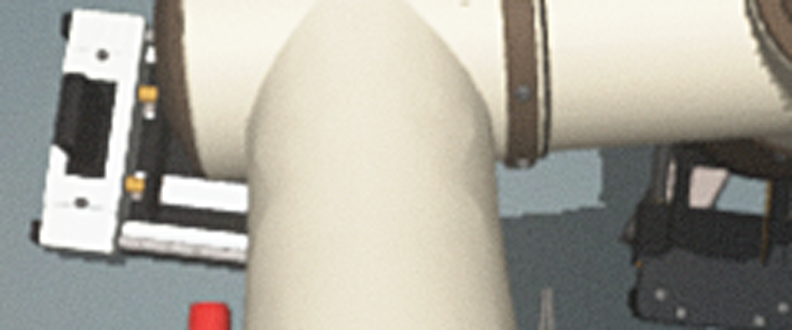

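The arm hides the row in the top view, but the side view puts the two placed modules about 40 mm apart, as intended. Now D.

servo_tool:
  deltas: "0.8 0 0 0 0 0 0.14; 0.8 0 0 0 0 0 0.14; 0.8 0 0 0 0 0 0.142; 0.8 1.56 -1.62 3 0 0 0; 0.8 0 0 0 0 0 0; 0.8 0 0 0 0 0 0"

```text
time: 33.65
eef_pos: [0.5563, -0.1428, 0.1761]
ee_rot: [0.0, -0.493, 0.87, -0.0]
force: [0.6, -0.2, -0.5]
finger_gap: 0.0696
grip_force: 0.0
```

```bash
python3 - <<'E'
from h import *
go(.5560,-.1430,.066,149)
for u in units(shot('side')): print(u[:2])
E
```

```text
rz 0.000 then cm x 0.03 y 0.02 z 11.01 tilt [ 0.0006 -0.0003] t 33.6
(0.74, array([0.5767, 0.0094]))
(0.61, array([0.4963, 0.4178]))
```

servo_tool:
  deltas: "0.8 0 0 2.5 0 0 0; 0.8 0 0 2.5 0 0 0; 0.8 0 0 2.5 0 0 0; 0.8 0 0 2.2 0 0 0; 0.8 0 0 1.3 0 0 0; 0.3 0 0 0 0 0 0; 0.3 0 0 0 0 0 0; 0.3 0 0 0 0 0 0; 0.3 0 0 0 0 0 0; 0.3 0 0 0 0 0 0"

```text
time: 35.0
eef_pos: [0.5561, -0.1436, 0.0665]
ee_rot: [0.0, -0.492, 0.871, -0.0]
force: [-1.1, 2.4, 5.2]
finger_gap: 0.0449
grip_force: 25.0
```

servo_tool:
  deltas: "0.3 0 0 -1 0 0 0; 0.3 0 0 -3 0 0 0; 0.3 0 0 -4 0 0 0; 0.3 0 0 -4 0 0 0; 0.3 0 0 -1 0 0 0; 0.3 0 0 0 0 0 0; 0.3 0 0 0 0 0 0; 0.3 0 0 0 0 0 0; 0.3 0 0 0 0 0 0"

```text
time: 36.12
eef_pos: [0.5555, -0.1436, 0.1946]
ee_rot: [-0.001, -0.492, 0.871, 0.0]
force: [-0.5, -0.4, -0.9]
finger_gap: 0.0446
grip_force: 25.0
```

```bash
python3 - <<'E'
from h import *
weigh()
go(*F(0,.098),.17,173.15)
go(.492,.335,.20,178)
E
```

```text
fz -0.6 0.38
rz -0.422 then cm x -23.86 y 0.86 z 2.55 tilt [-0.0001  0.    ] t 36.4
rz -0.507 then cm x -47.61 y 8.05 z -0.45 tilt [-0.0001  0.    ] t 36.4
```

D is light too, so it is hollow. It goes in the bin beside the other.

servo_tool:
  deltas: "0.3 0 0 -1 0 0 -0.169; 0.3 0 0 -1 0 0 -0.169; 0.3 0 0 0 0 0 -0.169; 0.3 -3 0.6 0 0 0 0; 0.3 -4.6 0.8 0 0 0 0; 0.3 -5 0.8 0 0 0 0; 0.3 -5 0.8 0 0 0 0; 0.3 -5 0.8 0 0 0 0; 0.3 -5 0.8 0 0 0 0; 0.3 -5 0.8 0 0 0 0; 0.3 -5 0.8 0 0 0 0; 0.3 -5 0.8 0 0 0 0; 0.3 -4 0.8 0 0 0 0; 0.3 -1 0 0 0 0 0; 0.3 0 0 0 0 0 0; 0.3 0 0 0 0 0 0; 0.3 0 0 0 0 0 0"

```text
time: 38.55
eef_pos: [0.4947, 0.3336, 0.2158]
ee_rot: [0.0, -0.694, 0.72, -0.0]
force: [-0.3, -0.4, -1.6]
finger_gap: 0.0449
grip_force: 25.0
```

```bash
python3 - <<'E'
from h import *
go(.492,.3345,.076,178)
E
```

```text
rz -0.002 then cm x -0.08 y 0.28 z 13.98 tilt [ 0. -0.] t 38.5
```

servo_tool:
  deltas: "0.3 -0.08 0.28 3 0 0 0; 0.3 0 0 4 0 0 0; 0.3 0 0 3.5 0 0 0; 0.3 0 0 2 0 0 0; 0.3 0 0 1 0 0 0; 0.3 0 0 0.4 0 0 0; 0.3 0 0 0 0 0 0"

```text
time: 39.42
eef_pos: [0.4921, 0.3358, 0.0772]
ee_rot: [0.001, -0.695, 0.719, -0.0]
force: [0.4, 0.6, -1.1]
finger_gap: 0.0447
grip_force: 25.0
```

servo_tool:
  deltas: "0.3 0 0 0.2 0 0 0; 0.3 0 0 0.2 0 0 0; 0.3 0 0 0.1 0 0 0; 0.3 0 0 0 0 0 0"

```text
time: 39.92
eef_pos: [0.4917, 0.3357, 0.0715]
ee_rot: [-0.0, -0.695, 0.719, -0.0]
force: [-0.7, 0.2, -1.5]
finger_gap: 0.0451
grip_force: 25.0
```

servo_tool:
  deltas: "0.3 0 0 0.1 0 0 0; 0.45 0 0 0 0 0 0; 0.6 0 0 0 0 0 0; 0.65 0 0 0 0 0 0; 0.65 0 0 0 0 0 0; 0.65 0 0 0 0 0 0"

```text
time: 40.67
eef_pos: [0.4918, 0.3357, 0.0706]
ee_rot: [0.0, -0.695, 0.719, 0.0]
force: [-0.3, -0.1, 0.1]
finger_gap: 0.0564
grip_force: 0.0
```

servo_tool:
  deltas: "0.65 0 0 -1 0 0 0; 0.65 0 0 -3 0 0 0; 0.65 0 0 -5 0 0 0; 0.65 0 0 -5 0 0 0; 0.3 0 -4 -3 0 0 0; 0 2 -5 0 0 0 0; 0 0 -5 0 0 0 0; 0 0 0 0 0 0 0"

```text
time: 41.68
eef_pos: [0.6333, 0.3096, 0.2393]
ee_rot: [-0.0, -0.693, 0.721, -0.0]
force: [-0.9, 0.3, -0.9]
finger_gap: 0.0247
grip_force: 0.0
```

```bash
python3 - <<'E'
from h import *
p=shot('top')
for u in units(p): print(u)
q=shot('side')
for u in units(q): print(u[:2])
go(*F(0,.220+.030),.16,173.15)
A=cv2.cvtColor(p['img'],cv2.COLOR_RGB2BGR)[170:320,90:360]
B=cv2.cvtColor(q['img'],cv2.COLOR_RGB2BGR)[240:480,190:430]
B=cv2.resize(B,(150*5//3+0,250))
cv2.imwrite('pics/all5.png',np.hstack([cv2.resize(A,(540,300),interpolation=cv2.INTER_CUBIC),cv2.copyMakeBorder(B,0,50,0,0,cv2.BORDER_CONSTANT)]))
E
```

```text
(0.9, array([0.5682, 0.0199]), np.float64(172.6), 355, array([321.2, 223.1]))
(0.78, array([0.4919, 0.3387]), np.float64(179.6), 351, array([155.6, 264. ]))
(0.75, array([0.4828, 0.3544]), np.float64(177.8), 12, array([147.3, 268.8]))
(0.71, array([0.5742, 0.0607]), np.float64(172.6), 356, array([300.1, 220.2]))
(0.88, array([0.5715, 0.0091]))
(0.81, array([0.5764, 0.049 ]))
(0.56, array([0.4934, 0.3338]))
rz 0.085 then cm x 6.96 y 2.82 z 8.11 tilt [0.0001 0.0002] t 41.9
```

View pics/all5.png

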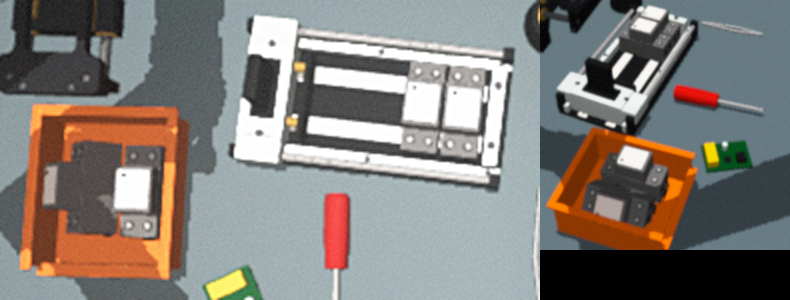

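Both good modules stand in the frame and both hollow ones are in the bin, with nothing else disturbed. Now I go behind the jaw handle.

servo_tool:
  deltas: "0 0 0 0 0 0 0.085; 0 2 1 1 0 0 0; 0 3 1 3 0 0 0; 0 1.9 0.8 2 0 0 0; 0 0 0 0 0 0 0; 0 0 0 0 0 0 0"

```text
time: 42.62
eef_pos: [0.5955, 0.2468, 0.1824]
ee_rot: [0.002, -0.664, 0.748, -0.0]
force: [0.9, 0.2, 0.5]
finger_gap: 0.0008
grip_force: 0.0
```

```bash
python3 - <<'E'
from h import *
go(*F(0,.220+.030),.101,173.15)
E
```

```text
rz 0.001 then cm x 0.18 y 0.14 z 8.14 tilt [0.003  0.0014] t 42.6
```

servo_tool:
  deltas: "0 0 0.1 2 0 0 0; 0 0 0 3 0 0 0; 0 0 0 3 0 0 0; 0 0 0 0 0 0 0; 0 0.8 0 0 0 0 0; 0 0.8 0 0 0 0 0; 0 1 0 0 0 0 0; 0 1 0 0 0 0 0; 0 1 0 0 0 0 0; 0 1 0 0 0 0 0; 0 1 0 0 0 0 0; 0 1 0 0 0 0 0; 0 1 0 0 0 0 0; 0 1 0 0 0 0 0; 0 0 0 0 0 0 0"

```text
time: 44.5
eef_pos: [0.5831, 0.1513, 0.1026]
ee_rot: [0.002, -0.663, 0.748, -0.0]
force: [-1.7, 5.1, 1.7]
finger_gap: 0.0001
grip_force: 2.2
```

```bash
python3 - <<'E'
from h import *
go(*F(0,.1216),.101,173.15); print(r.sense()['force'].round(1))
E
```

```text
rz -0.001 then cm x 3.39 y 0.06 z 0.16 tilt [0.0036 0.0031] t 44.5
[-1.7  5.1  1.7]
```

servo_tool:
  deltas: "0 0.5 0 0 0 0 0; 0 0.5 0 0 0 0 0; 0 0.5 0 0 0 0 0; 0 0.3 0 0 0 0 0; 0 0.2 0 0 0 0 0"

```text
time: 45.12
eef_pos: [0.5808, 0.1327, 0.1026]
ee_rot: [0.003, -0.663, 0.748, 0.0]
force: [-3.8, 8.7, 4.5]
finger_gap: 0.0005
grip_force: 4.2
```

servo_tool:
  deltas: "0 0.3 0 0 0 0 0; 0 0.2 0 0 0 0 0"

```text
time: 45.38
eef_pos: [0.5802, 0.128, 0.1026]
ee_rot: [0.003, -0.663, 0.748, 0.0]
force: [-3.3, 9.6, 3.8]
finger_gap: 0.0004
grip_force: 4.7
```

servo_tool:
  deltas: "0 0.2 0 0 0 0 0; 0 0.2 0 0 0 0 0"

```text
time: 45.62
eef_pos: [0.5797, 0.1241, 0.1026]
ee_rot: [0.003, -0.664, 0.748, 0.0]
force: [-3.6, 9.5, 3.4]
finger_gap: 0.0006
grip_force: 4.6
```

```bash
python3 - <<'E'
from h import *
go(*F(0,.1216),.101,173.15); print(r.sense()['force'].round(1))
p=shot('top'); print([u[:4] for u in units(p)])
q=shot('side'); print([u[:2] for u in units(q)])
B=cv2.cvtColor(q['img'],cv2.COLOR_RGB2BGR)[240:350,200:345]
cv2.imwrite('pics/clamp.png',cv2.resize(B,None,fx=5,fy=5,interpolation=cv2.INTER_CUBIC))
E
```

```text
rz -0.000 then cm x 0.65 y 0.05 z 0.16 tilt [0.004  0.0043] t 45.6
[-3.6  9.5  3.4]
[(0.85, array([0.572 , 0.0511]), np.float64(175.3), 327), (0.74, array([0.5668, 0.0148]), np.float64(173.3), 332), (0.42, array([ 0.6006, -0.2565]), np.float64(177.3), 118)]
[(0.95, array([0.5724, 0.0281])), (0.7, array([0.4962, 0.4178])), (0.67, array([0.5017, 0.0792])), (0.58, array([0.4951, 0.3359]))]
```

servo_tool:
  deltas: "0 0.2 0 0 0 0 0; 0 0.1 0 0 0 0 0"

```text
time: 46.08
eef_pos: [0.5794, 0.1212, 0.1026]
ee_rot: [0.003, -0.663, 0.748, 0.0]
force: [-3.6, 11.0, 4.3]
finger_gap: 0.0007
grip_force: 5.0
```

servo_tool:
  deltas: "0 0.2 0 0 0 0 0; 0 0.1 0 0 0 0 0"

```text
time: 46.32
eef_pos: [0.5791, 0.1186, 0.1026]
ee_rot: [0.003, -0.663, 0.748, 0.0]
force: [-4.3, 11.8, 3.8]
finger_gap: 0.0004
grip_force: 5.7
```

```bash
python3 - <<'E'
from h import *
go(*F(0,.1216),.101,173.15); print(r.sense()['force'].round(1))
p=shot('top'); print([u[:4] for u in units(p)])
A=cv2.cvtColor(p['img'],cv2.COLOR_RGB2BGR)[175:275,195:355]
cv2.imwrite('pics/clamp.png',cv2.resize(A,None,fx=5,fy=5,interpolation=cv2.INTER_CUBIC))
E
```

```text
rz -0.000 then cm x 0.10 y 0.05 z 0.16 tilt [0.0044 0.0051] t 46.3
[-4.3 11.8  3.8]
[(0.88, array([0.5718, 0.0499]), np.float64(173.0), 324)]
```

View pics/clamp.png

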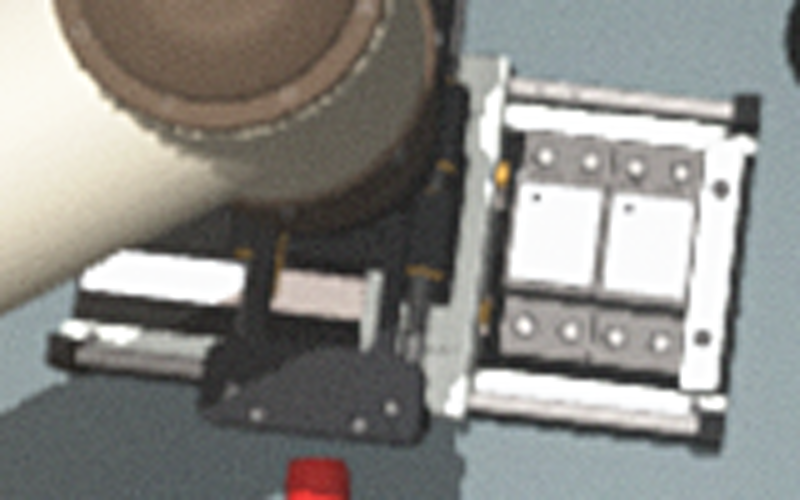

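The row is closed up against the stop bar with the pad on it. The force has risen about 2.5 N, so the pad has given about 5 mm. One more millimetre, then back away.

servo_tool:
  deltas: "0 0.1 0 0 0 0 0; 0 0 0 0 0 0 0"

```text
time: 46.68
eef_pos: [0.5789, 0.1178, 0.1026]
ee_rot: [0.003, -0.664, 0.748, 0.0]
force: [-3.9, 11.1, 3.4]
finger_gap: 0.0003
grip_force: 5.6
```

servo_tool:
  deltas: "0 -0.5 0 0 0 0 0; 0 -1.5 0 0 0 0 0; 0 -1 0 -2 0 0 0; 0 0 0 -4 0 0 0; 0 0 0 -5 0 0 0; 0 -4 3 -4 0 0 0; 0 -5 3 0 0 0 0; 0 -5 3 0 0 0 0; 0 -5 2 0 0 0 0; 0 0 0 0 0 0 0; 0 0 0 0 0 0 0; 0 0 0 0 0 0 0"

```text
time: 48.18
eef_pos: [0.4962, 0.3442, 0.2496]
ee_rot: [-0.0, -0.663, 0.749, -0.0]
force: [-0.0, -0.5, -0.1]
finger_gap: 0.0004
grip_force: 0.0
```

```bash
python3 - <<'E'
from h import *
p=shot('top','fin.png'); print([u[:4] for u in units(p)])
A=cv2.cvtColor(p['img'],cv2.COLOR_RGB2BGR)[145:325,90:490]
cv2.imwrite('pics/final.png',cv2.resize(A,None,fx=2,fy=2,interpolation=cv2.INTER_CUBIC))
E
```

```text
[(0.97, array([0.4832, 0.3312]), np.float64(179.1), 33), (0.83, array([0.572, 0.05 ]), np.float64(173.0), 331), (0.73, array([0.566 , 0.0125]), np.float64(173.1), 361)]
```

View pics/final.png

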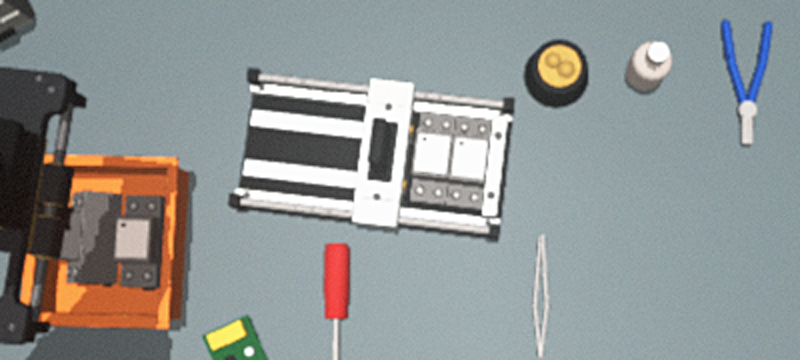

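```bash
python3 - <<'E'
from h import *
p=shot('top')
c=ray(p,90+384.5/2-.25,145+152.5/2-.25,.048)[:2]-RS
a=c@EY; print('handle along',a,'give',.112-a)
if .101<a<.110: print(r.close_job())
E
```

```text
handle along 0.10072570676376179 give 0.011274293236238214
```

```bash
python3 - <<'E'
from h import *
p=shot('top'); g=p['img'].min(2).astype(np.float32)
for x in (-.05,-.04,-.035,-.028,.028,.035,.04,.05):
    ys=np.arange(.06,.15,.0005); uv=np.array([proj(p,[*F(x,y),.048]) for y in ys]).astype(np.float32)
    v=cv2.remap(g,uv[:,:1],uv[:,1:],cv2.INTER_LINEAR).ravel()
    w=ys[v>150]; w=w[(w>.07)]
    s=np.split(w,np.where(np.diff(w)>.001)[0]+1)
    print(x,[(round(float(k[0]),4),round(float(k[-1]),4)) for k in s if len(k)>6])
E
```

```text
-0.05 [(0.0805, 0.1255)]
-0.04 [(0.08, 0.126)]
-0.035 [(0.0795, 0.1495)]
-0.028 [(0.0805, 0.0925), (0.1145, 0.1495)]
0.028 [(0.0795, 0.0915), (0.116, 0.1275), (0.1285, 0.1495)]
0.035 [(0.08, 0.125)]
0.04 [(0.0795, 0.1245)]
0.05 [(0.0705, 0.1495)]
```

```bash
python3 - <<'E'
from h import *
p=shot('top')
for fn,lo,hi in (('top1.png',.12,.21),('t3.png',.185,.26),('t4.png',.185,.26),('fin.png',.07,.15)):
  g=cv2.imread('pics/'+fn).min(2).astype(np.float32); E=[]
  for x in (-.045,-.04,.035,.04,.045):
    ys=np.arange(lo,hi,.0005); uv=np.array([proj(p,[*F(x,y),.048]) for y in ys]).astype(np.float32)
    v=cv2.remap(g,uv[:,:1],uv[:,1:],cv2.INTER_LINEAR).ravel(); w=ys[v>150]
    s=np.split(w,np.where(np.diff(w)>.001)[0]+1); k=max(s,key=len); E.append((k[0],k[-1]))
  print(fn,np.round(E,4).tolist(),'median',np.median(E,0).round(4))
g=cv2.imread('pics/fin.png').min(2).astype(np.float32)
for x in (-.03,0.01,.03):
    ys=np.arange(-.02,.09,.002); uv=np.array([proj(p,[*F(x,y),.044]) for y in ys]).astype(np.float32)
    print(x,cv2.remap(g,uv[:,:1],uv[:,1:],cv2.INTER_LINEAR).ravel().astype(int).tolist())
E
```

```text
top1.png [[0.145, 0.165], [0.1445, 0.19], [0.144, 0.1895], [0.1445, 0.1895], [0.1695, 0.1985]] median [0.1445 0.1895]
t3.png [[0.2225, 0.2445], [0.1975, 0.244], [0.196, 0.2435], [0.1965, 0.2435], [0.2215, 0.2425]] median [0.1975 0.2435]
t4.png [[0.2225, 0.2465], [0.1975, 0.244], [0.196, 0.243], [0.1965, 0.2435], [0.2215, 0.2425]] median [0.1975 0.2435]
fin.png [[0.0805, 0.1005], [0.08, 0.126], [0.08, 0.125], [0.0795, 0.1245], [0.105, 0.1495]] median [0.08  0.125]
-0.03 [96, 66, 135, 224, 233, 153, 111, 128, 203, 245, 181, 157, 155, 148, 149, 152, 150, 160, 164, 164, 164, 154, 154, 162, 156, 147, 166, 150, 123, 164, 155, 155, 181, 166, 153, 163, 164, 167, 163, 150, 135, 169, 184, 158, 156, 143, 87, 62, 71, 91, 134, 224, 254, 253, 253]
0.01 [103, 70, 141, 234, 254, 253, 252, 252, 252, 237, 206, 221, 250, 253, 251, 252, 251, 251, 251, 251, 252, 252, 251, 251, 252, 253, 252, 187, 132, 185, 242, 253, 252, 252, 251, 251, 251, 251, 251, 251, 252, 252, 252, 252, 254, 246, 167, 85, 65, 82, 173, 242, 254, 253, 254]
0.03 [103, 69, 132, 230, 215, 137, 111, 149, 214, 221, 179, 156, 149, 146, 139, 136, 147, 158, 159, 159, 159, 143, 124, 118, 125, 147, 158, 149, 155, 161, 150, 139, 135, 135, 153, 162, 159, 157, 155, 151, 144, 138, 138, 150, 158, 137, 88, 65, 71, 88, 166, 238, 253, 252, 253]
```

Compared with the images taken at the open stop, the pad give is about 9 mm of 12. I'll ease the jaw back by 2–3 mm for margin, pushing the handle from its -y side above the noses.

```bash
python3 - <<'E'
from h import *
go(*F(0,.077),.18,173.15)
E
```

```text
rz -0.002 then cm x 26.00 y -10.88 z 6.97 tilt [0.0001 0.0001] t 48.4
```

servo_tool:
  deltas: "0 3 -1.5 0 0 0 0; 0 4 -2 0 0 0 0; 0 5 -2 0 0 0 0; 0 5 -2 0 0 0 0; 0 5 -2 0 0 0 0; 0 4 -1.4 0 0 0 0; 0 0 0 2 0 0 0; 0 0 0 3 0 0 0; 0 0 0 2 0 0 0; 0 0 0 0 0 0 0; 0 0 0 0 0 0 0"

```text
time: 49.8
eef_pos: [0.5736, 0.0741, 0.1806]
ee_rot: [0.001, -0.663, 0.748, -0.001]
force: [-1.2, 0.4, -0.5]
finger_gap: 0.0002
grip_force: 0.0
```

```bash
python3 - <<'E'
from h import *
go(*F(0,.078),.107,173.15)
E
```

```text
rz -0.000 then cm x -0.03 y 0.03 z 7.36 tilt [0.0018 0.0002] t 49.8
```

servo_tool:
  deltas: "0 0 0 3 0 0 0; 0 0 0 2.5 0 0 0; 0 0 0 1.5 0 0 0; 0 0 0 0.3 0 0 0; 0 0 0 0 0 0 0; 0 -0.3 0 0 0 0 0; 0 -0.2 0 0 0 0 0; 0 -0.1 0 0 0 0 0; 0 0 0 0 0 0 0"

```text
time: 50.92
eef_pos: [0.5737, 0.0802, 0.1067]
ee_rot: [0.0, -0.664, 0.748, -0.0]
force: [-0.4, -0.6, -0.4]
finger_gap: 0.0007
grip_force: 0.0
```

```bash
cat >> h.py <<'E'
def jaw(p,lo=.07,hi=.15):
  g=p['img'].min(2).astype(np.float32); E=[]
  for x in (-.04,.035,.04):
    ys=np.arange(lo,hi,.0005); uv=np.array([proj(p,[*F(x,y),.048]) for y in ys]).astype(np.float32)
    v=cv2.remap(g,uv[:,:1],uv[:,1:],cv2.INTER_LINEAR).ravel(); w=ys[v>150]
    k=max(np.split(w,np.where(np.diff(w)>.001)[0]+1),key=len); E.append((k[0],k[-1]))
  return np.median(E,0).round(4)
E
python3 - <<'E'
from h import *
go(*F(0,.0866),.107,173.15); print(r.sense()['force'].round(1),jaw(shot('top')))
E
```

```text
rz -0.000 then cm x -0.29 y -0.03 z -0.03 tilt [0.0002 0.0001] t 50.9Traceback (most recent call last):
  File "<stdin>", line 2, in <module>
  File "h.py", line 52, in jaw
    k=max(np.split(w,np.where(np.diff(w)>.001)[0]+1),key=len); E.append((k[0],k[-1]))
                                                                         ~^^^
IndexError: index 0 is out of bounds for axis 0 with size 0
```

servo_tool:
  deltas: "0 -0.1 0 0 0 0 0; 0 0 0 0 0 0 0"

```text
time: 51.22
eef_pos: [0.5737, 0.081, 0.1065]
ee_rot: [-0.0, -0.663, 0.748, 0.0]
force: [0.2, 0.2, -0.8]
finger_gap: 0.0006
grip_force: 0.0
```

servo_tool:
  deltas: "0 -0.1 0 0 0 0 0; 0 0 0 0 0 0 0"

```text
time: 51.48
eef_pos: [0.5739, 0.082, 0.1066]
ee_rot: [-0.0, -0.663, 0.748, 0.0]
force: [0.8, -0.1, 0.1]
finger_gap: 0.0004
grip_force: 0.0
```

servo_tool:
  deltas: "0 -0.1 0 0 0 0 0; 0 0 0 0 0 0 0"

```text
time: 51.72
eef_pos: [0.5739, 0.0825, 0.1066]
ee_rot: [-0.0, -0.663, 0.748, -0.0]
force: [1.2, -3.8, 0.4]
finger_gap: 0.0006
grip_force: 1.7
```

servo_tool:
  deltas: "0 -0.1 0 0 0 0 0; 0 0 0 0 0 0 0"

```text
time: 51.98
eef_pos: [0.5741, 0.0837, 0.1066]
ee_rot: [-0.0, -0.663, 0.748, -0.0]
force: [0.5, -4.6, 0.4]
finger_gap: 0.0002
grip_force: 2.0
```

servo_tool:
  deltas: "0 -0.1 0 0 0 0 0; 0 -0.05 0 0 0 0 0; 0 0 0 0 0 0 0"

```text
time: 52.35
eef_pos: [0.5742, 0.0854, 0.1066]
ee_rot: [-0.0, -0.663, 0.748, -0.0]
force: [1.0, -4.3, -0.1]
finger_gap: 0.0001
grip_force: 2.4
```

servo_tool:
  deltas: "0 0.6 0 0 0 0 0; 0 0 0 -3 0 0 0; 0 0 0 -5 0 0 0; 0 0 0 -6 0 0 0; 0 5 3 0 0 0 0; 0 5 4 0 0 0 0; 0 5 5 0 0 0 0; 0 5 5 0 0 0 0; 0 5 3 0 0 0 0; 0 5 0 0 0 0 0; 0 0 0 0 0 0 0; 0 0 0 0 0 0 0"

```text
time: 53.85
eef_pos: [0.3533, -0.1828, 0.2466]
ee_rot: [0.001, -0.663, 0.748, -0.0]
force: [0.2, 0.1, 0.0]
finger_gap: 0.0006
grip_force: 0.0
```

```bash
python3 - <<'E'
from h import *
p=shot('top'); print([u[:3] for u in units(p)], r.sense()['time'])
print(jaw(p))
E
```

```text
[(0.93, array([0.5719, 0.0499]), np.float64(174.8)), (0.84, array([0.5662, 0.0102]), np.float64(172.3)), (0.72, array([0.492 , 0.3386]), np.float64(0.2)), (0.61, array([0.496 , 0.4181]), np.float64(6.3))] 53.95
[0.083  0.1285]
```

```bash
python3 - <<'E'
from h import *
p=shot('top'); g=cv2.cvtColor(p['img'],cv2.COLOR_RGB2BGR); f=cv2.imread('pics/fin.png')
a,b=proj(p,[*F(.045,.070),.046]),proj(p,[*F(-.045,.0),.046])
l,rr=int(a[0]),int(b[0]); t,bo=int(min(a[1],b[1])),int(max(a[1],b[1]))
d=cv2.absdiff(g[t:bo,l:rr],f[t:bo,l:rr]).max(2); print((l,rr,t,bo),d.mean(),(d>40).sum(),d.size)
if (d>40).sum()<60: print('closing',r.close_job())
E
```

```text
(300, 330, 200, 248) 8.1875 0 1440
the job is handed in; nothing more can be done
closing None
```

The job is handed in: the two good modules (A and C) are clamped nose up between stop bar and pad with about 6 mm of pad give, and the two hollow ones (B and D) are in the rework bin. B toppled onto its side after release and I left it lying there; D stands.

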